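# Switch the bearing feeder over to the empty tray

## Robot

A 7-joint arm with a two-finger parallel gripper is mounted at the origin on a cart in front of the work surface, level with it; the furniture and walls round the work are solid. World frame = base frame: x ahead of the robot, y to its left, z up, the work surface at z = 0. Lengths are in m, angles in rad, forces in N, time in s.
With the tool pointing down it reaches from about 0.425 to 0.875 m from the base axis. Payload 4.7 kg.
Tool frame: the origin (TCP) lies midway between the tips of the shut fingers; the grasp point (between the pads) lies 19 mm behind it (ctrl.grip_depth is the distance from the TCP to the grasp point, in m); z points along the fingers, y is the direction in which the jaws open and shut (so a half turn about z gives the same grasp; the last joint's range is limited). The gripper opens to 87 mm and grips with 3 to 60 N. Pads are 19 mm wide; open, the fingers measure 117 mm over their backs; the gripper's body (75 mm by 190 mm) begins 51 mm behind the grasp point.
Start: joints at [1.218, 0.321, -0.07, 1.45, 0.023, 1.371, -0.057], TCP at [0.233, -0.607, 0.223] pointing down, gripper open.
Joint ranges: [-2.86, 2.86], [-0.3, 2.09], [-1.38, 1.24], [0.06, 2.45], [-1.56, 4.7], [0.09, 2.05], [-2.69, 2.69]. Speed limits (rad/s): [2.57, 2.57, 3.14, 3.14, 3.14, 3.14, 3.14].

## Interface

Orientations are given as a rotation vector (axis times angle).
In Python, from bench import ctrl gives the robot as it stands. The module is installed in compiled form; this text tells all that it offers.
- The arm moves only by the shell command python3 -m inch 'ROWS' [FORCE]. ROWS is JSON, a list of rows, each a list of 5 numbers: the opening, from -1 (shut) to 1 (fully open), so that 0 is half open, then the shift along the tool's x, y, z in mm, then the turn about the tool's z in rad. In form: [[fingers, tx, ty, tz, twist], ...]. A call has 1 to 5 rows; each row shifts and turns the pose as measured when the row begins, along the tool's axes as they then stand; what a row does not reach is not made up. A row lasts 1/8 s, in which the tool goes at most 62.5 mm and 10.7 degrees, less where a joint would pass 70% of its speed; a pose out of reach is approached as far as the arm can. A call is refused whole if a number of a shift passes 62.5 or a number of a turn 0.188, either way. A call with a gripper value outside its range is refused whole. The fingers move at their own pace and stop on an object; FORCE is the grip in N (left out, the last holds). Time passes only in rows, so rows that do not move let the fingers close. It gives the time, the measured TCP pose, the force and the opening at its end, in the units of the state.
- ctrl.get_state(): the state, without advancing time (a new reading comes with each control period).
- ctrl.get_image(name): name is "side" or "top" or "wrist"; returns a dict with "color" (400x640x3 uint8, red, green, blue), "range_z" (400x640 float32, m along the optical axis (not along the pixel's ray), 0 where there is no reading), "K" (3x3 intrinsics, pixels), "R" (3x3) and "t" (3): a world point X has camera coordinates R X + t. Camera axes: x right, y down, z forward; pixel columns grow to the right and rows downward; lengths in m; the calibration is good to about 2 mm. A picture is of the moment at which its call begins.
- ctrl.close_job(): hands the job in, once; it reports no verdict.
The state is a dict: "time": time; "joint_positions": joint angles; "qd": joint speeds; "joint_torque": joint torques, N m; "position": TCP position; "tool_rot": TCP orientation; "ft_force": force on the tool from outside, world axes, zero at the start; "torque": the same for the moment, N m; "grip_width": opening from 0.0 (shut) to 1.0 (fully open).
Only numpy, scipy, OpenCV 4.12 (cv2) and the standard library are available. Lean on these libraries where they do the work, as an engineer would, in place of code of your own. Each camera call takes 0.05 s, during which the arm holds its last target. There are 200 camera calls.

## Task

The feeder's right-hand tray is full. Push the empty blue tray along the bench, fully home against the back stop under the left spout, then press down the raised left end of the seesaw gate until it rocks over to the left, so that all four waiting bearings run down the left chute into that tray. Only push and press, lift nothing: keep the tray flat on the bench, do not touch the bearings, and leave the other things on the bench where they are.

Things in the scene. Friction and masses are not known exactly. Their poses are not given: they have to be found in the camera images.
- feeder: Bench bearing feeder, fixed: an upright slot machine of aluminium plates with clear front panels, 462 mm wide, 310 high. Origin: on the bench, below the middle of its slot. x points from its front to its back (away from the robot), y to the left, z up. Panels' front face at x = -11 mm (screw heads to -15), tops at z = 142 mm, in the middle (|y| < 37) 290 mm.
- gate (a joint): Seesaw gate: 0 = tipped right (start), 0.36 level, 0.72 = tipped left, both against stops; left side goes down as it grows. Pivot along the feeder's x at y 0, z 125 mm. A yellow rocker bar in front of the panels turns with it, a black pad at each end. A weight above the pivot makes it fall home once past the middle, either way. Pushing the raised pad down takes under 1 N.
- left_pad (a point): Middle of the top of the black pad at the rocker bar's left end: 30 mm (along the feeder's x) by 26 mm, 96 mm left of the pivot, 39 mm in front of the slot's middle, its rear edge 13 mm before the clear panels. Starts about 165 mm above the bench, tilted with the bar (0.36 rad); ends about 97 mm above it. Free to be pressed from above; sinks in an arc about the pivot.
- right_pad (a point): The same point of the pad at the bar's right end: starts lowered (97 mm above the bench), ends raised (165 mm).
- tray_home (a point): Point on the bench where the tray's origin lies when it is fully home under the left spout (feeder frame x -36, y 165 mm). The bay round it: two steel side guides 14 mm high, 122 mm apart inside, flared (0.31 rad) toward the front to a mouth 146 mm wide at feeder x -61 mm; an angle iron 22 mm high at the back stops the tray.
- left_spout (a point): Lower lip of the left spout, 42 mm above the bench, in front of the slot at feeder x -22, y 165 mm; the tray's rim passes 4 mm below it. Bearings come down the left chute and leave here, forward and down. The right chute is closed by a fixed red shutter.
- full_tray: The full blue tray with bearings under the right spout, fixed, same size as the empty one; leave it. Origin: middle of its underside.
- empty_tray: The empty blue tray, open on top, 115 mm (its x) by 110 mm (its y), 38 mm high, walls 3 mm, a 16 mm high rib along its floor, 0.18 to 0.35 kg, loose on the bench in front of the bay, x axis roughly along the feeder's. Origin: middle of its underside. It slides when pushed on its front wall (its -x side); guides straighten it; starts 78 to 97 mm short of home.
- bearing_a_centre (a point): A sealed ball bearing, 35 mm outside diameter, 10 mm wide, about 90 g, one of four alike that wait in the feeder; this point is its centre. It stands on edge in the feeder's slot; all four must end lying or leaning in the empty tray.
- bearing_b_centre (a point): A sealed ball bearing, 35 mm outside diameter, 10 mm wide, about 90 g, one of four alike that wait in the feeder; this point is its centre. It stands on edge in the feeder's slot; all four must end lying or leaning in the empty tray.
- bearing_c_centre (a point): A sealed ball bearing, 35 mm outside diameter, 10 mm wide, about 90 g, one of four alike that wait in the feeder; this point is its centre. It stands on edge in the feeder's slot; all four must end lying or leaning in the empty tray.
- bearing_d_centre (a point): A sealed ball bearing, 35 mm outside diameter, 10 mm wide, about 90 g, one of four alike that wait in the feeder; this point is its centre. It stands on edge in the feeder's slot; all four must end lying or leaning in the empty tray.
- wood_block: A wooden packing block, 62 x 78 x 22 mm, bystander; origin under its centre.
- marker: A red and black paint marker, 131 mm long, 14 mm thick, lying; bystander; origin under its centre.
- solder_spool: A spool of solder, 56 mm across, 33 mm high, standing flat; bystander; origin under its centre.
- dial_caliper: A steel caliper, 172 x 145 x 14 mm, lying; bystander; origin under its centre.
- small_rotor: A small motor rotor standing upright, 48 mm across, 90 mm high; bystander; origin under its centre.
Mind the look-alikes: they are no part of the job. Leave any yellow look-alike of the empty_tray alone.

How it is judged:
By the outcome, as a careful person would: the job done as asked, in the order asked, and still so for the second after the job is handed in, with the robot touching nothing.
It also fails if it takes over 51 s, if anything falls off the work surface, if the arm or the gripper's body presses on something with over 40 N, if the wrist force passes 120 N, or if a joint passes its speed limit or range.

## Working session

There is one attempt and no reset: what is moved stays moved. The work goes in short steps, Python scripts to look and compute and a shell command to move; the robot and the scene stay as the last step left them, time stands still between calls to the robot, and variables do not carry over. Pictures are saved under pics/ and viewed, about 8 in all and at most 12, crops included, and the job is handed in when it is done.

```bash
mkdir -p pics
cat > h.py <<'E'
import numpy as np,cv2
from bench import ctrl
def grab(n,tag):
    im=ctrl.get_image(n); cv2.imwrite(f'pics/{tag}.png',im['color'][...,::-1]); np.savez(f'pics/{tag}.npz',**im); return im
def pts(im,u,v):
    z=im['range_z'][v,u]; K=im['K']
    c=np.stack([(u-K[0,2])/K[0,0]*z,(v-K[1,2])/K[1,1]*z,z],-1)
    return (c-im['t'])@im['R']
def cloud(im):
    v,u=np.mgrid[:400,:640]; return pts(im,u,v)
E
python3 - <<'E'
from h import *
s=ctrl.get_state(); print({k:np.round(v,3) for k,v in s.items()})
ims=[grab(n,n+'0') for n in('top','side')]
E
```

```text
{'time': np.float64(0.0), 'joint_positions': array([ 1.218,  0.322, -0.07 ,  1.452,  0.023,  1.371, -0.057]), 'qd': array([-0.001, -0.001,  0.   ,  0.   ,  0.001, -0.   , -0.001]), 'joint_torque': array([ 0.0000e+00, -4.9128e+01, -4.0400e-01, -3.1252e+01, -6.4000e-02,
        4.4000e-02,  0.0000e+00]), 'position': array([ 0.233, -0.606,  0.221]), 'tool_rot': array([-3.087e+00, -5.730e-01,  1.000e-03]), 'ft_force': array([ 0.598, -0.111,  0.297]), 'torque': array([ 0.012, -0.009,  0.013]), 'grip_width': np.float64(1.001)}
```

View pics/top0.png

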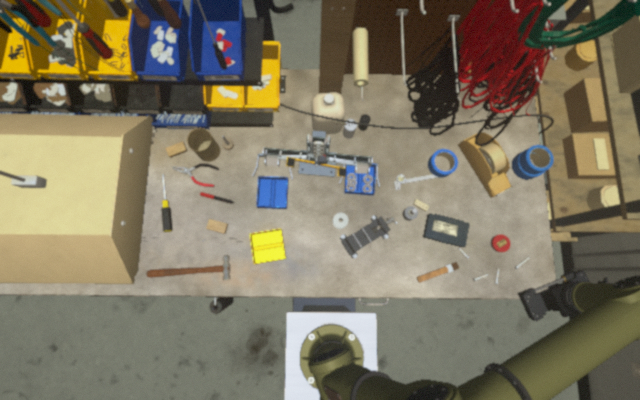

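View pics/side0.png

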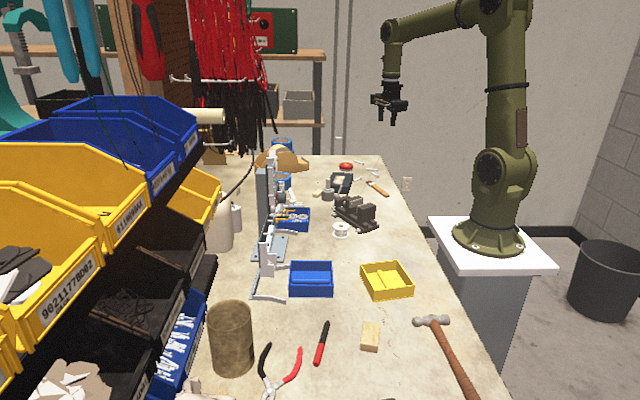

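The top view shows the empty blue tray at about (272,193), the full blue tray at (360,178), the yellow look-alike at (267,245) and the feeder along (262,152)–(375,160). The blue tray at (272,193) is the one meant: it is empty and in front of the left bay. Next I'll measure it and view an enlarged crop.

```bash
cat > m.py <<'E'
from h import *
import sys
def rects(im,zlo=.03,zhi=.045):
    P=cloud(im); hsv=cv2.cvtColor(im['color'],cv2.COLOR_RGB2HSV)
    m=cv2.inRange(hsv,(105,120,50),(125,255,255))
    ok=(m>0)&(P[...,2]>-.01)&(P[...,2]<.06)&(P[...,0]>.3)&(P[...,0]<.9)&(abs(P[...,1])<.5)
    n,l,st,c=cv2.connectedComponentsWithStats(ok.astype(np.uint8))
    for i in range(1,n):
        if st[i,4]<150: continue
        q=P[l==i]; t=q[(q[:,2]>zlo)]
        r=cv2.minAreaRect((t[:,:2]*1000).astype(np.float32))
        print(c[i].round(),st[i,4],'zmax',q[:,2].max().round(3),'rect',np.round(r[0],1),np.round(r[1],1),round(r[2],1))
if __name__=='__main__':
    im=dict(np.load('pics/top0.npz')); rects(im)
    P=cloud(im); print('t',-im['R'].T@im['t'],im['K'][0,0])
    # feeder: high points
    r=P[125:185,250:385].reshape(-1,3); 
    for lo,hi in((.13,.15),(.15,.2),(.28,.33)):
        q=r[(r[:,2]>lo)&(r[:,2]<hi)]; 
        if len(q)>5: print(lo,len(q),'rect',cv2.minAreaRect((q[:,:2]*1000).astype(np.float32)),q.min(0).round(3),q.max(0).round(3))
    hsv=cv2.cvtColor(im['color'],cv2.COLOR_RGB2HSV)
    c=cv2.resize(im['color'][120:215,245:390],None,fx=5.5,fy=5.5,interpolation=cv2.INTER_CUBIC)
    cv2.imwrite('pics/c1.png',c[...,::-1])
E
python3 m.py
```

```text
[442. 163.] 180 zmax 0.057 rect [ 699.1 -419. ] [91.2 94.7] 44.9
[272. 192.] 837 zmax 0.044 rect [573.2 219.3] [106.8 102.4] 87.7
t [0.28565426 0.06955832 1.35715711] 366.9450481641038
0.13 517 rect ((678.37841796875, 56.039825439453125), (380.181884765625, 42.75795364379883), 85.60232543945312) [ 0.657 -0.134  0.13 ] [0.714 0.244 0.15 ]
0.15 280 rect ((705.1707153320312, 14.317138671875), (101.03243255615234, 403.7388610839844), 13.872842788696289) [ 0.64  -0.174  0.15 ] [0.79  0.222 0.2  ]
0.28 150 rect ((685.3857421875, 54.37181091308594), (72.34468841552734, 26.152368545532227), 86.31440734863281) [0.67  0.019 0.28 ] [0.699 0.09  0.313]
```

View pics/c1.png

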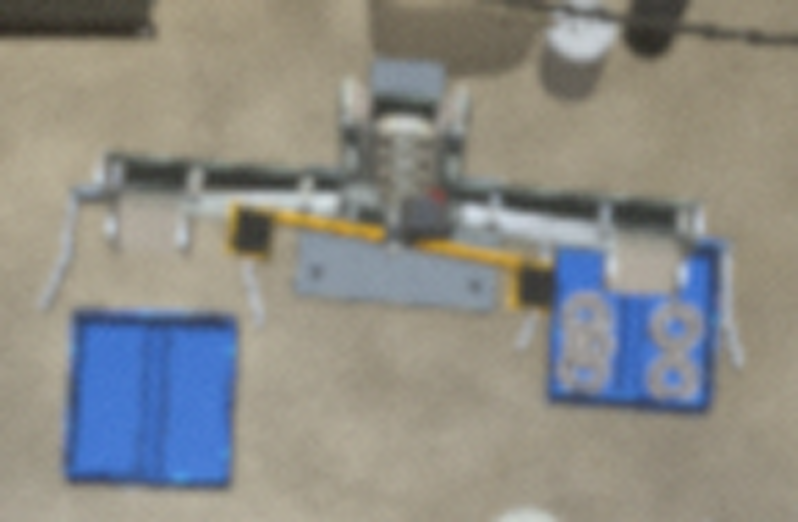

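The crop confirms it: the empty tray has its rib and no bearings, and it sits in front of the left bay, whose guides are at crop x 60–260. The raised left pad is at crop (250,230) and the right pad at (535,287). Next I'll work out the feeder pose from the pads and the trays.

```bash
cat > m2.py <<'E'
from h import *
im=dict(np.load('pics/top0.npz')); K,R,t=im['K'],im['R'],im['t']
def ray(u,v,z):
    C=-R.T@t; d=R.T@np.array([(u-K[0,2])/K[0,0],(v-K[1,2])/K[1,1],1]); return C+d*(z-C[2])/d[2]
f=lambda x,y:(245+(x+.5)/5.5-.5,120+(y+.5)/5.5-.5)
L=ray(*f(252,232),.165);Rr=ray(*f(536,287),.097);print('pads',L.round(4),Rr.round(4),'dist',np.linalg.norm((L-Rr)[:2]))
P=cloud(im);print('depth pads',P[162,290].round(3),P[172,342].round(3))
d=(L-Rr)[:2];psi=np.arctan2(-d[0],d[1]);print('psi pads',np.degrees(psi))
print('full tray front',ray(*f(550,403),.038).round(4),ray(*f(710,409),.038).round(4))
print('full tray right back',ray(*f(727,242),.038).round(4))
print('tray corners BL BR FR FL',[ray(*f(*c),.038)[:2].round(4) for c in((75,310),(238,316),(230,486),(66,480))])
print('guides L front/back, R front',[ray(*f(*c),.014)[:2].round(4) for c in((45,305),(75,195),(260,320))])
print('plate front edge',[ray(*f(*c),.31)[:2].round(4) for c in((372,65),(445,65))])
for s in (-4.4,-4,-3.6):
    a=np.radians(s);M=np.array([[np.cos(a),-np.sin(a)],[np.sin(a),np.cos(a)]])
    o=(L[:2]+Rr[:2])/2-M@np.array([-.039,0]); print(s,'origin',o.round(4),'home',(o+M@[-.036,.165]).round(4),'fullhome',(o+M@[-.036,-.165]).round(4))
E
python3 m2.py
```

```text
pads [0.6536 0.1468 0.165 ] [ 0.6399 -0.0333  0.097 ] dist 0.18063939228194645
depth pads [0.653 0.148 0.164] [ 0.64  -0.033  0.095]
psi pads -4.324307625795211
full tray front [ 0.5762 -0.0471  0.038 ] [ 0.5734 -0.1545  0.038 ]
full tray right back [ 0.69   -0.1686  0.038 ]
tray corners BL BR FR FL [array([0.6364, 0.2729]), array([0.6336, 0.1631]), array([0.5173, 0.1655]), array([0.52  , 0.2741])]
guides L front/back, R front [array([0.6461, 0.2973]), array([0.7252, 0.28  ]), array([0.6373, 0.1497])]
plate front edge [array([0.7053, 0.0738]), array([0.7059, 0.0337])]
-4.4 origin [0.6856 0.0538] home [0.6624 0.2211] fullhome [ 0.6371 -0.108 ]
-4 origin [0.6856 0.0541] home [0.6612 0.2212] fullhome [ 0.6382 -0.108 ]
-3.6 origin [0.6857 0.0543] home [0.6601 0.2213] fullhome [ 0.6394 -0.1081]
```

```bash
python3 -m inch '[[0,0,0,0,0.147],[0,0,0,0,0.147],[0,0,0,0,0.147],[0,62,0,0,0],[0,62,0,0,0]]'
python3 - <<'E'
from h import *
im=dict(np.load('pics/top0.npz')); P=cloud(im); hsv=cv2.cvtColor(im['color'],cv2.COLOR_RGB2HSV)
m=cv2.inRange(hsv,(22,150,100),(35,255,255))>0
q=P[m&(P[...,0]<.6)&(P[...,0]>.3)&(abs(P[...,1]-.2)<.2)]; print('yellow tray',q.min(0).round(3),q.max(0).round(3))
s=ctrl.get_state();print(s['joint_positions'].round(3),s['position'].round(4),s['tool_rot'].round(3))
E
```

```text
time: 0.72
position: [0.35, -0.6195, 0.2188]
tool_rot: [-3.134, 0.16, 0.011]
ft_force: [0.8, -0.1, 0.7]
grip_width: 0.54
yellow tray [ 0.319  0.169 -0.005] [0.441 0.293 0.044]
[ 1.049  0.46  -0.046  1.27   0.024  1.419 -0.669] [ 0.35   -0.6195  0.2188] [-3.134  0.16   0.011]
```

```bash
python3 -m inch '[[0,50,-30,0,-0.027],[0,0,-62,0,0],[0,0,-62,0,0],[0,0,-62,0,0],[0,0,-62,0,0]]';python3 -m inch '[[0,0,-62,0,0],[0,0,-62,0,0],[0,0,-62,0,0],[0,0,-62,0,0],[0,0,-62,0,0]]'
```

```text
time: 1.35
position: [0.4258, -0.3454, 0.2111]
tool_rot: [-3.127, 0.112, 0.02]
ft_force: [1.4, 0.4, 1.5]
grip_width: 0.498
time: 1.98
position: [0.4458, -0.034, 0.2134]
tool_rot: [-3.128, 0.113, 0.021]
ft_force: [1.1, -0.0, 0.2]
grip_width: 0.503
```

```bash
python3 -m inch '[[0,0,-62,0,0],[0,0,-62,0,0],[0,0,-62,0,0],[0,24,-62,0,0],[0,0,0,0,0]]'
python3 - <<'E'
from h import *
grab('wrist','w1')
E
```

```text
time: 2.6
position: [0.4827, 0.2151, 0.2149]
tool_rot: [-3.127, 0.101, 0.021]
ft_force: [-0.3, -0.9, -0.6]
grip_width: 0.5
```

View pics/w1.png

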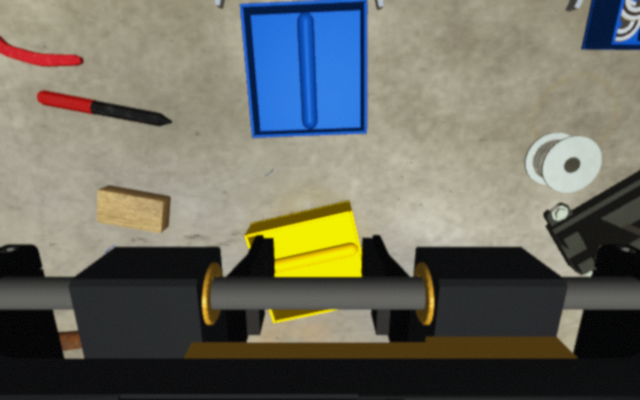

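The wrist view shows the empty tray's rim corners at about (242,3), (366,1), (367,133) and (252,136). The yellow tray is below the fingers, and there is a gap between the two trays. Cross-checking the tray's position.

Run:
```python
from h import *
im=dict(np.load('pics/w1.npz')); K,R,t=im['K'],im['R'],im['t']
def ray(u,v,z):
    C=-R.T@t; d=R.T@np.array([(u-K[0,2])/K[0,0],(v-K[1,2])/K[1,1],1]); return C+d*(z-C[2])/d[2]
print([ray(u,v,.038).round(4) for u,v in((242,3),(366,1),(367,133),(252,136))])
print('guide fronts',[ray(u,v,.014).round(4) for u,v in((219,6),(379,7))], 'yellow rim',ray(353,203,.038).round(4))
```

```text
[array([0.6381, 0.2729, 0.038 ]), array([0.6325, 0.1666, 0.038 ]), array([0.5207, 0.1684, 0.038 ]), array([0.5248, 0.2777, 0.038 ])]
guide fronts [array([0.6426, 0.299 , 0.014 ]), array([0.6319, 0.1518, 0.014 ])] yellow rim [0.452  0.1841 0.038 ]
```

```bash
python3 -m inch '[[0,5,-4,50,0],[0,0,0,50,0],[0,0,0,45,0],[0,0,0,30,0],[0,0,0,0,0]]'
```

```text
time: 3.28
position: [0.4868, 0.2071, 0.0357]
tool_rot: [-3.138, 0.123, 0.016]
ft_force: [-0.3, 0.5, -0.5]
grip_width: 0.499
```

```bash
python3 -m inch '[[0,0,-13,10,0],[0,0,0,10,0],[0,0,0,0,0]]'
```

```text
time: 3.65
position: [0.4904, 0.2202, 0.0179]
tool_rot: [-3.137, 0.127, 0.008]
ft_force: [0.1, -0.2, 0.3]
grip_width: 0.498
```

```bash
python3 -m inch '[[0,10,-0.5,0,0],[0,8,-0.5,0,0],[0,8,-0.5,0,0],[0,8,-0.5,0,0],[0,8,-0.5,0,0]]'; python3 -m inch '[[0,8,-0.6,0,0],[0,8,-0.6,0,0],[0,8,-0.6,0,0],[0,8,-0.6,0,0],[0,8,-0.6,0,0]]'
```

```text
time: 4.28
position: [0.535, 0.2198, 0.019]
tool_rot: [-3.137, 0.126, 0.008]
ft_force: [-3.6, 0.5, 3.3]
grip_width: 0.498
time: 4.9
position: [0.576, 0.2213, 0.0188]
tool_rot: [-3.136, 0.123, 0.013]
ft_force: [-3.0, 0.8, 1.6]
grip_width: 0.499
```

```bash
python3 -m inch '[[0,6,0,0,0],[0,5,0,0,0],[0,4,0,0,0]]'; python3 -m inch '[[0,4,0,0,0],[0,4,0,0,0]]';python3 -m inch '[[0,4,0,0,0],[0,4,0,0,0]]'
```

```text
time: 5.28
position: [0.5922, 0.2199, 0.0187]
tool_rot: [-3.136, 0.124, 0.013]
ft_force: [-3.4, 0.1, 2.8]
grip_width: 0.502
time: 5.52
position: [0.593, 0.2198, 0.0186]
tool_rot: [3.138, -0.122, -0.036]
ft_force: [-13.8, -1.8, 12.6]
grip_width: 0.503
time: 5.78
position: [0.5927, 0.2198, 0.0184]
tool_rot: [3.133, -0.119, -0.062]
ft_force: [-12.3, -1.4, 10.0]
grip_width: 0.499
```

```bash
python3 -m inch '[[0,-20,0,0,0],[0,-20,0,0,0],[0,0,0,-50,0],[0,0,0,-60,0],[0,0,0,-60,0]]'; python3 -m inch '[[-1,-30,0,-30,0],[-1,0,0,0,0]]'
python3 - <<'E'
from h import *
a=grab('wrist','w2');b=grab('top','t2')
A=cv2.resize(a['color'][:160,160:480],None,fx=2.4,fy=2.4)
B=cv2.resize(b['color'][130:215,245:400],(768,int(85*768/155)),interpolation=cv2.INTER_CUBIC)
cv2.imwrite('pics/c2.png',np.vstack([A,B])[...,::-1][:800]); print(A.shape,B.shape)
E
```

```text
time: 6.4
position: [0.5597, 0.2192, 0.188]
tool_rot: [3.128, -0.122, -0.064]
ft_force: [0.8, 0.3, -0.0]
grip_width: 0.502
time: 6.65
position: [0.5357, 0.2226, 0.2263]
tool_rot: [3.132, -0.125, -0.041]
ft_force: [0.6, -0.0, -0.1]
grip_width: 0.355
(384, 768, 3) (421, 768, 3)
```

```bash
python3 -c "
import cv2;a=cv2.imread('pics/c2.png');print(a.shape);cv2.imwrite('pics/c2s.png',cv2.resize(a,None,fx=.74,fy=.74))"
```

```text
(800, 768, 3)
```

View pics/c2s.png

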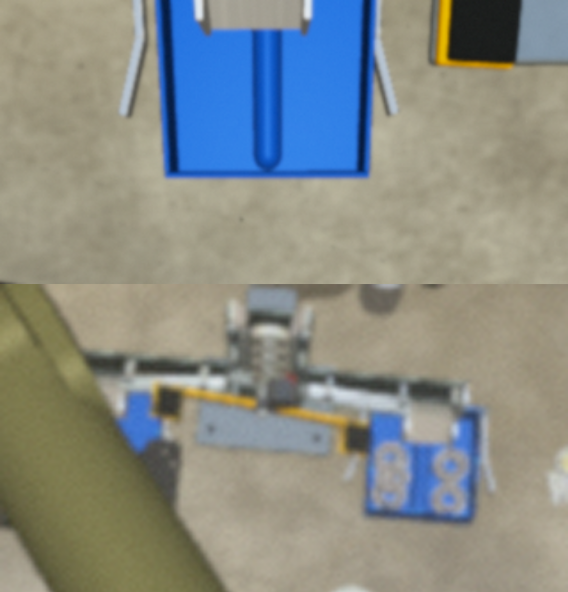

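Wrist crop: the tray is between the guides and the spout lip overhangs it, with the front rim at crop y=177. Checking how far it is from home.

Run:
```python
from h import *
im=dict(np.load('pics/w2.npz')); K,R,t=im['K'],im['R'],im['t']
def ray(u,v,z):
    C=-R.T@t; d=R.T@np.array([(u-K[0,2])/K[0,0],(v-K[1,2])/K[1,1],1]); return C+d*(z-C[2])/d[2]
a=np.radians(-4.3);M=np.array([[np.cos(a),-np.sin(a)],[np.sin(a),np.cos(a)]]);o=np.array([.6856,.0539])
F=lambda u,v,z:(((ray(u,v,z)[:2]-o)@M)*1000).round(1)
g=lambda x,y:(160+x/1.776,y/1.776)
print('front rim corners (want -93.5, 220/110)',F(*g(166,178),.038),F(*g(370,178),.038))
print('guide fronts(want -61,165+-73)',F(*g(126,116),.014),F(*g(393,114),.014))
print('spout lip front corners z42',F(*g(205,31),.042),F(*g(305,31),.042), 'pad front right raised', F(*g(437,65),.16))
s=ctrl.get_state();print(s['joint_positions'].round(3),s['tool_rot'].round(4))
```

```text
front rim corners (want -93.5, 220/110) [-93.6 216.8] [-94.1 107.3]
guide fronts(want -61,165+-73) [-61. 241.] [-60.6  92.3]
spout lip front corners z42 [-23.3 192.6] [-23.4 143. ] pad front right raised [-53.8 104.3]
[ 0.194  0.272 -0.746  1.582  0.177  1.392 -2.223] [ 3.1297 -0.1288 -0.0482]
```

The tray is home: its front rim is at feeder x −93.6/−94.1 against −93.5 wanted, it is square, and it stopped hard with the push force rising to about 14 N. For the press I'll turn the tool 90°, because the gripper body is 190 mm long and would otherwise hit the tall middle panels.

```bash
python3 -m inch '[[-1,0,0,-10,-0.18],[-1,0,0,0,-0.18],[-1,0,0,0,-0.18],[-1,0,0,0,-0.18],[-1,0,0,0,-0.18]]';python3 -m inch '[[-1,0,0,-10,-0.18],[-1,0,0,0,-0.18],[-1,0,0,0,-0.18],[-1,0,0,0,-0.13],[-1,0,0,0,0]]'
cat > d.py <<'E'
from h import *
from scipy.spatial.transform import Rotation as Ro
s=ctrl.get_state();R=Ro.from_rotvec(s['tool_rot']).as_matrix();p=s['position']
a=np.radians(-4.3);M=np.array([[np.cos(a),-np.sin(a)],[np.sin(a),np.cos(a)]])
o=np.array([.6536,.1468])-M@[-.039,.090]
f=M.T@(p[:2]-o)
print('tool axes',R.T.round(3).tolist(),'joints',s['joint_positions'].round(2),'tcp feeder mm',(f*1000).round(1),p[2].round(4))
for h in(.21,.185):
    tgt=np.r_[o+M@[-.042,.090],h]; print(h,'shift tool mm',(R.T@(tgt-p)*1000).round(1))
E
python3 d.py
```

```text
time: 7.38
position: [0.5388, 0.2139, 0.2227]
tool_rot: [-2.862, -1.279, 0.067]
ft_force: [0.1, 0.0, -1.1]
grip_width: 0.001
time: 8.0
position: [0.5413, 0.2079, 0.2216]
tool_rot: [-2.25, -2.151, 0.075]
ft_force: [0.3, 0.4, 0.3]
grip_width: 0.005
tool axes [[0.044, 0.999, -0.015], [0.998, -0.045, -0.053], [-0.054, -0.013, -0.998]] joints [ 0.38  0.36 -0.99  1.56  0.28  1.44 -0.67] tcp feeder mm [-155.6  142.5] 0.2216
0.21 shift tool mm [-55.8 112.4   6.5]
0.185 shift tool mm [-55.4 113.7  31.5]
```

```bash
python3 -m inch '[[-1,-56,0,0,0.03],[-1,0,55,0,0],[-1,0,55,0,0],[-1,0,0,0,0]]'; python3 d.py
```

```text
time: 8.5
position: [0.6503, 0.1332, 0.2089]
tool_rot: [-2.304, -2.096, 0.091]
ft_force: [-0.6, 0.5, 0.2]
grip_width: 0.003
tool axes [[0.094, 0.995, -0.026], [0.994, -0.095, -0.058], [-0.061, -0.02, -0.998]] joints [ 0.36  0.55 -0.89  1.34  0.41  1.5  -0.61] tcp feeder mm [-41.2  76.2] 0.2089
0.21 shift tool mm [13.8 -1.1 -1.4]
0.185 shift tool mm [14.4  0.3 23.6]
```

```bash
python3 -m inch '[[-1,15,0,15,0],[-1,0,0,0,0]]'; python3 d.py
python3 - <<'E'
from h import *
b=grab('side','s3'); cv2.imwrite('pics/s3c.png',cv2.resize(b['color'][140:310,220:380],None,fx=3.5,fy=3.5)[...,::-1])
E
```

```text
time: 8.75
position: [0.6494, 0.1496, 0.1904]
tool_rot: [-2.303, -2.093, 0.095]
ft_force: [-0.3, 0.0, 0.0]
grip_width: 0.009
tool axes [[0.095, 0.995, -0.026], [0.993, -0.096, -0.062], [-0.064, -0.02, -0.998]] joints [ 0.33  0.57 -0.89  1.36  0.42  1.48 -0.64] tcp feeder mm [-43.4  92.5] 0.1904
0.21 shift tool mm [ -3.    0.3 -19.6]
0.185 shift tool mm [-2.3  1.8  5.3]
```

View pics/s3c.png

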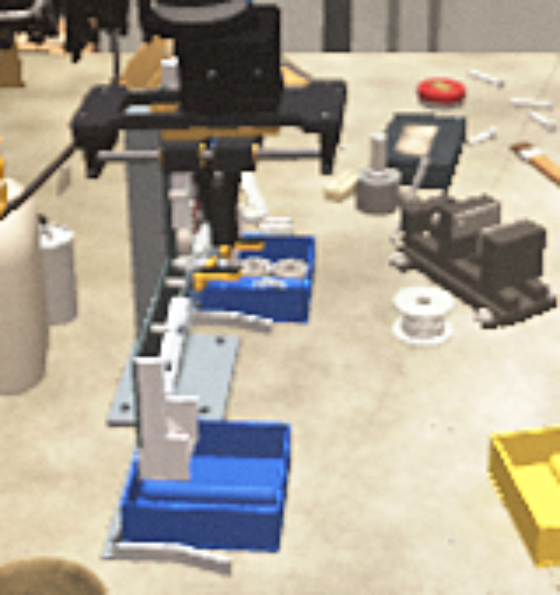

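The side crop shows the shut fingers at (225,210) just above the raised left pad and clear of the panels. The tray is at the back stop under the spout. Pressing now.

```bash
python3 -m inch '[[-1,0,1,15,0],[-1,0,1,12,0],[-1,0,1,12,0],[-1,0,1,12,0]]'; python3 -m inch '[[-1,0,1,12,0],[-1,0,1,12,0],[-1,0,1,8,0],[-1,0,0,0,0]]'; python3 d.py|head -1
```

```text
time: 9.3
position: [0.6507, 0.1479, 0.1396]
tool_rot: [-2.307, -2.096, 0.09]
ft_force: [-0.0, 0.1, 0.4]
grip_width: 0.003
time: 9.8
position: [0.6511, 0.1458, 0.1032]
tool_rot: [-2.307, -2.094, 0.094]
ft_force: [-0.2, 0.0, 0.2]
grip_width: 0.005
tool axes [[0.095, 0.995, -0.028], [0.994, -0.097, -0.059], [-0.061, -0.022, -0.998]] joints [ 0.33  0.63 -0.85  1.45  0.47  1.34 -0.67] tcp feeder mm [-41.4  88.8] 0.1032
```

Tip is at 103 mm, past the tipping height. Waiting there a moment, then straight up and back, then a look.

```bash
python3 -m inch '[[-1,0,0,0,0],[-1,0,0,0,0],[-1,0,0,0,0],[-1,0,0,0,0]]'; python3 -m inch '[[-1,0,0,-30,0],[-1,0,0,-40,0],[-1,0,0,-40,0],[-1,0,-40,-20,0],[-1,0,-60,0,0]]';python3 -m inch '[[-1,0,-60,0,0],[-1,0,0,0,0]]'
python3 - <<'E'
from h import *
b=grab('side','s4');a=grab('wrist','w4');t=grab('top','t4')
S=cv2.resize(b['color'][150:310,220:340],(450,600));T=cv2.resize(t['color'][130:215,245:385],(350,213),interpolation=cv2.INTER_CUBIC)
W=cv2.resize(a['color'],(350,219)); o=np.zeros((600,800,3),np.uint8);o[:,:450]=S;o[:213,450:]=T;o[220:439,450:]=W
cv2.imwrite('pics/c4.png',o[...,::-1])
E
```

```text
time: 10.3
position: [0.652, 0.1462, 0.1047]
tool_rot: [-2.308, -2.095, 0.091]
ft_force: [0.2, 0.5, -0.5]
grip_width: 0.008
time: 10.92
position: [0.5615, 0.1581, 0.2433]
tool_rot: [-2.31, -2.089, 0.089]
ft_force: [-0.5, -0.1, 1.6]
grip_width: 0.005
time: 11.18
position: [0.4966, 0.1663, 0.2477]
tool_rot: [-2.309, -2.096, 0.091]
ft_force: [1.1, 1.0, 0.9]
grip_width: 0.003
```

View pics/c4.png

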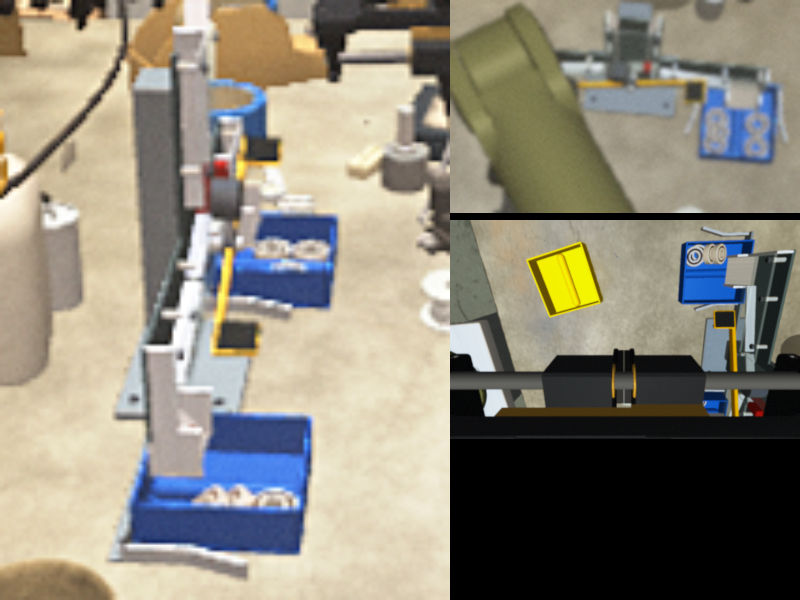

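The gate is tipped left, with the right pad up at (262,148) and the left pad down at (237,335). At least three bearings are in the tray; I need a close crop to count four and check the tray is still home.

```bash
python3 -m inch '[[-1,0,0,0,0],[-1,0,0,0,0],[-1,0,0,0,0],[-1,0,0,0,0]]'
python3 - <<'E'
from h import *
a=grab('wrist','w5')
cv2.imwrite('pics/w5c.png',cv2.resize(a['color'][0:200,390:640],(750,600),interpolation=cv2.INTER_CUBIC)[...,::-1])
E
```

```text
time: 11.82
position: [0.5042, 0.1637, 0.2468]
tool_rot: [-2.311, -2.083, 0.084]
ft_force: [-0.3, -1.2, 0.5]
grip_width: 0.005
```

View pics/w5c.png

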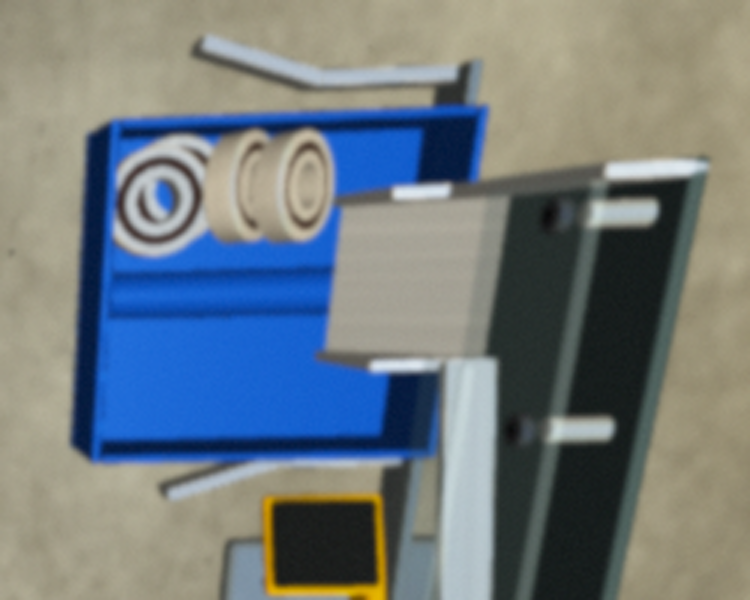

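Four bearings are in the tray: two stacked flat at (160,200) and (185,165), and two leaning at (240,185) and (300,185). Last check is the tray's position.

Run:
```python
from h import *
im=dict(np.load('pics/w5.npz')); K,R,t=im['K'],im['R'],im['t']
def ray(u,v,z):
    C=-R.T@t; d=R.T@np.array([(u-K[0,2])/K[0,0],(v-K[1,2])/K[1,1],1]); return C+d*(z-C[2])/d[2]
a=np.radians(-4.3);M=np.array([[np.cos(a),-np.sin(a)],[np.sin(a),np.cos(a)]]);o=np.array([.6856,.0539])
F=lambda x,y,z:(((ray(390+x/3,y/3,z)[:2]-o)@M)*1000).round(1)
print('front rim',F(111,122,.038),F(93,461,.038),'rear rim',F(488,107,.038),F(435,455,.038)); print('guides',F(200,42,.014),F(166,492,.014))
```

```text
front rim [-93.7 217.1] [-93.2 109.1] rear rim [ 21.  217.2] [ 21.1 109. ]
guides [-60.9 243. ] [-60.4  92.7]
```

```bash
python3 -c "
from bench import ctrl; print(ctrl.close_job())"
```

```text
the job is handed in; nothing more can be done
None
```

The job is done and handed in: the blue tray is home under the left spout, the gate is tipped left, and all four bearings are in that tray. It took about 12 s of the 51 s allowed.

- **Tray:** I pushed it in along the bench with the half-open fingers until it stopped against the back stop, with the push force rising to about 14 N. After the bearings had run in, its front rim measured −93.7 and −93.2 mm in the feeder frame, against −93.5 wanted. Its rear rim was at 21 mm, against 21.5 wanted. It sits about 2 mm right of the bay's centre, inside the guides' play.
- **Gate:** I turned the gripper 90° so its body cleared the tall middle panels, then pressed the left pad down with the shut fingers. The pictures show the left pad down and the right pad raised.
- **Bearings:** the last wrist picture shows two lying stacked and two leaning in the tray.

The arm was clear of everything at hand-in, with the tip about 0.25 m above the bench. The bystanders and the yellow tray were never in the arm's path, but I did not measure them again at the end. No check failed; my early estimates differed by 2 to 3 mm, about the calibration error.

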